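# Tip a litho stone onto the proofing bed and set it in the frame

## Task

Stand the small litho stone on its foot against the near edge of the proofing bed, back to the edge, on the stretch to the left of the wooden frame, and let go; then push it near the top so that it tips over the bed's edge and comes to lie on its back on the bed, with the drawing facing up, and let go of it. Then take it again by its long sides, lift it over the wooden strips and set it flat inside the frame, drawing up. Do not drop the stone or turn it drawing-down, and leave the ink tin, the wood block and the brayer where they are.

Things in the scene. Friction and masses are not known exactly. Their poses are not given: they have to be found in the camera images.
- stone_center (a point): Centre of the litho stone: a plain pale limestone block, 30 mm thick (its x), 60 mm wide (its y), 100 mm long (its z), about 0.47 kg, loose. It starts standing on end on the table, +z up. A leaf drawn in black lines covers its +x face (the 60 x 100 mm face on the +x side); the opposite face (-x) is its bare back. It must end with +x up.
- stone_foot (a point): Centre of the stone's foot, the 30 x 60 mm end face on which it stands at the start; 50 mm from the stone's centre along its -z. Same axes as the stone's centre.
- press_bed: Proofing bed: a grey steel plate fixed on the table, 180 mm (x) by 280 mm (y) by 15 mm thick; origin at the centre of its underside, on the table. Its -x side is the near edge (towards the robot), a square upright step 15 mm high at x = -90 mm. The half with y > 0 (left as the robot sees it) is bare; a low wooden frame is fixed on the half with y < 0. The bed's place and yaw vary.
- bed_edge (a point): Point on the top of the bed's near edge, in the middle of the bare stretch to the left of the frame (at x = -90, y = +70, z = 15 mm of the bed); bed axes: +x points from the edge over the bed. A stone stood here has its back (-x face of the stone) to the edge; tipped over it, it lies with about 15 mm of its foot end overhanging the edge and its long axis along the bed's x.
- frame_center (a point): Centre of the inside of the wooden frame, on the bed's top surface (at x = +10, y = -70, z = 15 mm of the bed), bed axes. The frame is four wooden strips 8 mm wide and 6 mm high round a pocket 112 mm (bed x) by 72 mm (bed y), so the lying stone goes in with its long axis along the bed's x with 6 mm to spare on every side; its floor is the bed.
- ink_tin: Bystander: round steel ink tin, 75 mm across, 58 mm high, loose; origin at the centre of its underside.
- wood_block: Bystander: brown wooden block 60 x 45 x 40 mm high, loose; origin at the centre of its underside.
- brayer: Bystander: ink roller with a wooden handle lying beyond the bed, roller 40 mm across and 100 mm long, handle 24 mm thick, 155 mm out along its +x; origin on the table under the roller's middle.
Things that resemble listed ones, but are neither listed nor needed, are in the scene too. Leave any pink or yellow look-alike of the part that bears stone_center alone.

How it is judged:
By the outcome, as a careful person would: the job done as asked, in the order asked, and still so for the second after the job is handed in, with the robot touching nothing.
It also fails if it takes over 61 s, if anything falls off the work surface, if the arm or the gripper's body presses on something with over 40 N, if the wrist force passes 120 N, or if a joint passes its speed limit or range.

## Robot

A 6-joint arm with a two-finger parallel gripper is mounted at the origin on the work surface. World frame = base frame: x ahead of the robot, y to its left, z up, the work surface at z = 0. Lengths are in m, angles in rad, forces in N, time in s.
With the tool pointing down it reaches from about 0.35 to 0.975 m from the base axis. Payload 4.9 kg.
Tool frame: the origin (TCP) lies at the very end of the fingers, on their centre line; the grasp point (between the pads) lies 19 mm behind it; z points along the fingers, y is the line along which they close (so a half turn about z gives the same grasp; the last joint's range is limited). The gripper opens to 85 mm and grips with 20 to 120 N. Pads are 22 mm wide; open, the fingers measure 114 mm over their backs; the gripper's body (76 mm by 85 mm) begins 54 mm behind the grasp point. The pads swing forward as they close: fully open they stand 13 mm farther back than shut.
Start: joints at [-1.378, 0.053, 1.613, -0, 1.476, -0.119], TCP at [0.192, -0.595, 0.231] pointing down, gripper open.
Joint ranges: [-3.01, 3.01], [-1.01, 2.22], [0.06, 2.58], [-1.02, 4.17], [0.09, 2.62], [-3.14, 3.14]. Speed limits (rad/s): [2.57, 2.57, 3.14, 3.14, 3.14, 3.14].

## Interface

Orientations are given as a unit quaternion [w, x, y, z].
In Python, from plant import manip gives the robot as it stands.
- The arm moves only by the tool play_rows, never from a script. Its argument "series" is a list that holds one entry, the list of rows, each a list of 7 numbers: the shift along the world's x, y, z in m, then the turn, a rotation vector about the world's x, y, z in degrees, then the opening, from 0 (shut) to 1 (fully open). In form: [[[dx, dy, dz, rx, ry, rz, grip], ...]]. A call has 1 to 10 rows; each row shifts and turns the commanded pose from where the row before left it; what a row does not reach is not made up. A row lasts 1/10 s, in which the tool goes at most 50 mm and 8.59 degrees, less where a joint would pass 70% of its speed; a pose out of reach is approached as far as the arm can. A call with a gripper value outside its range is refused whole. The fingers move at their own pace and stop on an object; the grip force is fixed at half the most. Time passes only in rows, so rows that do not move let the fingers close. It gives the time, the measured TCP pose, the force, the opening and the grip force at its end, in the units of the state.
- manip.state(): the state, without advancing time (a new reading comes with each control period).
- manip.grab_frame(name): name is "side" or "top" or "wrist"; returns a dict with "frame" (480x640x3 uint8, blue, green, red), "mtx" (3x3 intrinsics, pixels), "R" (3x3) and "t" (3): a world point X has camera coordinates R X + t. Camera axes: x right, y down, z forward; pixel columns grow to the right and rows downward; lengths in m; the calibration is good to about 2 mm. A picture is of the moment at which its call begins. There is no depth.
- manip.job_done(): hands the job in; it is judged then, once.
The state is a dict: "time": time; "joint_pos": joint angles; "joint_vel": joint speeds; "joint_efforts": joint torques, N m; "tool_pos": TCP position; "tool_rot": TCP orientation; "contact_force": force on the tool from outside, world axes, zero at the start; "ft_torque": the same for the moment, N m; "gripper_width": opening from 0.0 (shut) to 1.0 (fully open); "grasp_force": force on a finger pad.
Only numpy, scipy, OpenCV 4.12 (cv2) and the standard library are available. Lean on these libraries where they do the work, as an engineer would, in place of code of your own. Each camera call takes 0.05 s, during which the arm holds its last target. There are 200 camera calls.

## Working session

There is one attempt and no reset: what is moved stays moved. The work goes in short steps, Python scripts to look and compute and a tool call to move; the robot and the scene stay as the last step left them, time stands still between calls to the robot, and variables do not carry over. Pictures are saved under pics/ and viewed, at most 10 in all, crops included, and the job is handed in when it is done.

Besides the shell and the picture viewer there is one more tool, called as a command line: name --argument value ..., lists and objects as JSON in quotes. play_rows: Moves the arm, as the interface text tells. Its arguments: {"type":"object","properties":{"series":{"type":"array"}},"required":["series"]}

```bash
mkdir -p pics; ls; cat > h.py <<'E'
import numpy as np,cv2
from plant import manip
def grab(n,f=None):
    d=manip.grab_frame(n)
    if f: cv2.imwrite('pics/'+f,d["frame"])
    return d
def ray(d,px,z):
    "pixel -> world point on plane z"
    K,R,t=np.array(d["mtx"]),np.array(d["R"]),np.array(d["t"])
    px=np.atleast_2d(np.array(px,float))
    v=(R.T@np.linalg.inv(K)@np.c_[px,np.ones(len(px))].T).T
    c=-R.T@t
    return c+v*((z-c[2])/v[:,2])[:,None]
def proj(d,X):
    K,R,t=np.array(d["mtx"]),np.array(d["R"]),np.array(d["t"])
    p=(K@(R@np.atleast_2d(X).T+t.reshape(3,1))).T
    return p[:,:2]/p[:,2:]
E
python3 - <<'E'
from h import *
a=grab("top","top0.png");b=grab("side","side0.png")
for d in(a,b): print(np.round(-np.array(d["R"]).T@d["t"],3),np.round(d["R"],2).tolist(),np.round(d["mtx"],0).tolist())
print(manip.state())
E
```

```text
pics
[ 0.36  -0.044  1.289] [[-0.0, -1.0, -0.0], [-0.98, 0.0, -0.18], [0.18, 0.0, -0.98]] [[569.0, 0.0, 327.0], [0.0, 569.0, 234.0], [0.0, 0.0, 1.0]]
[0.218 0.832 0.784] [[-0.93, -0.36, -0.02], [-0.19, 0.55, -0.81], [0.3, -0.75, -0.59]] [[587.0, 0.0, 320.0], [0.0, 587.0, 247.0], [0.0, 0.0, 1.0]]
{'time': 0.1, 'joint_pos': array([-1.37795430e+00,  5.32864685e-02,  1.61420045e+00,  5.23377687e-06,
        1.47602500e+00, -1.19023759e-01]), 'joint_vel': array([ 5.43431978e-05, -4.00671616e-03, -2.57103916e-03,  1.21716747e-03,
        2.92283597e-03,  1.13189047e-04]), 'joint_efforts': array([ 2.52614655e-04, -3.94904029e+01, -3.71364033e+01, -1.67223757e-04,
        3.90665402e-03, -4.28344720e-06]), 'tool_pos': array([ 0.19164582, -0.59427351,  0.23016255]), 'tool_rot': array([-9.59076229e-04,  9.87866665e-01,  1.55301421e-01, -3.28080728e-05]), 'contact_force': array([ 0.11362362,  0.59898502, -0.37036611]), 'ft_torque': array([0.00682072, 0.06280955, 0.01289802]), 'grasp_force': 0.0, 'gripper_width': 0.9986989862944353}
```

View pics/top0.png

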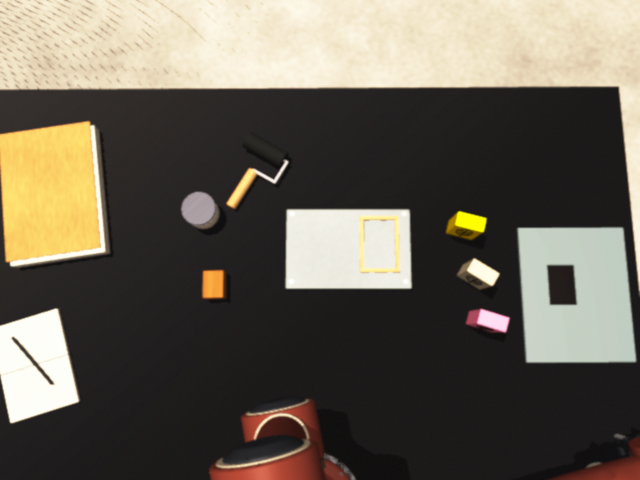

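View pics/side0.png

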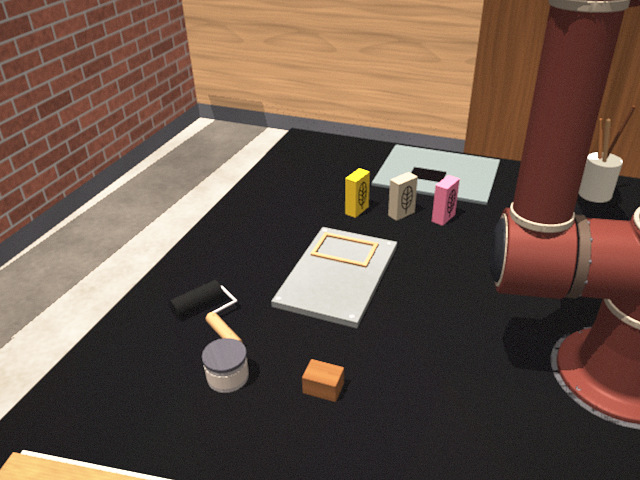

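Top view: the candidates are yellow (466,226), pale (478,274) and pink (488,321). The pale block matches; in the side view it's at (403,197). The bed is at (348,249) with the frame at its right end. Next I'll measure and crop.

```bash
python3 - <<'E'
from h import *
a=grab("top");b=grab("side")
def cs(d,roi,f):
    x0,y0,x1,y1=roi
    hsv=cv2.cvtColor(d["frame"],cv2.COLOR_BGR2HSV)
    m=np.zeros(hsv.shape[:2],np.uint8);m[y0:y1,x0:x1]=f(hsv)[y0:y1,x0:x1]*255
    c,_=cv2.findContours(m,cv2.RETR_EXTERNAL,cv2.CHAIN_APPROX_NONE);c=max(c,key=cv2.contourArea)
    return c
bed=cs(a,(270,195,425,305),lambda h:h[...,2]>90)
q=cv2.approxPolyDP(bed,8,True)[:,0]
r=cv2.boxPoints(cv2.minAreaRect(bed));print("bed",q.tolist(),r.tolist());print(ray(a,r,.015).round(4).tolist())
bs=cs(b,(255,222,412,330),lambda h:h[...,2]>90);q=cv2.approxPolyDP(bs,6,True)[:,0];print("bedside",q.tolist(),ray(b,q,.015).round(4).tolist())
st=cs(a,(452,252,505,298),lambda h:h[...,2]>50)
print("stone",cv2.approxPolyDP(st,2,True)[:,0].tolist())
ss=cs(b,(385,165,425,228),lambda h:h[...,2]>50)
print("stone side",cv2.approxPolyDP(ss,2.5,True)[:,0].tolist())
A=cv2.resize(a["frame"][250:300,450:510],None,fx=7,fy=7,interpolation=2);B=cv2.resize(b["frame"][165:228,375:435],None,fx=6,fy=6,interpolation=2)
C=np.zeros((400,790,3),np.uint8);C[:350,:420]=A;C[:378,425:785]=B;cv2.imwrite('pics/crop.png',C)
E
```

```text
bed [[286, 210], [286, 288], [411, 287], [408, 209]] [[285.0, 209.0], [411.0, 209.0], [411.0, 288.0], [285.0, 288.0]]
[[0.6462, 0.0525, 0.015], [0.6449, -0.2362, 0.015], [0.4641, -0.2307, 0.015], [0.4654, 0.0509, 0.015]]
bedside [[322, 227], [272, 306], [356, 327], [396, 241]] [[0.6419, -0.2276, 0.015], [0.6352, 0.0639, 0.015], [0.4616, 0.0643, 0.015], [0.4643, -0.2298, 0.015]]
stone [[457, 272], [457, 276], [466, 281], [473, 278], [480, 281], [480, 285], [470, 283], [479, 289], [492, 286], [500, 274], [474, 257], [462, 264]]
stone side [[424, 165], [385, 165], [385, 187], [389, 189], [387, 214], [398, 220], [414, 212], [416, 194], [424, 194], [424, 179], [411, 172], [414, 167], [424, 168]]
```

View pics/crop.png

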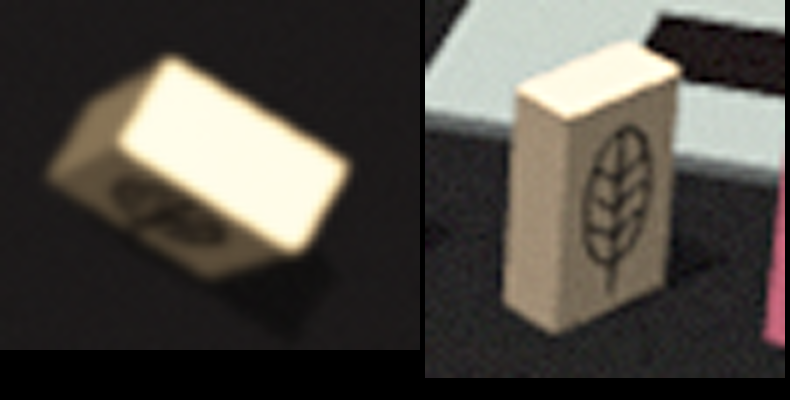

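The crop confirms the pale stone: bright top face with corners at about (474,258), (500,273), (493,286), (467,271), and the leaf on the face towards −x/+y. Now for poses.

```bash
python3 - <<'E'
from h import *
a=grab("top")
def top(roi,z,thr):
    x0,y0,x1,y1=roi
    g=cv2.resize(a["frame"][y0:y1,x0:x1].max(2),None,fx=8,fy=8,interpolation=2)
    c,_=cv2.findContours((g>thr).astype(np.uint8),0,1);c=max(c,key=cv2.contourArea)
    r=(cv2.boxPoints(cv2.minAreaRect(c))+.5)/8-.5+[x0,y0]
    w=ray(a,r,z)[:,:2];e=np.diff(np.vstack([w,w[:1]]),axis=0)
    print(w.mean(0).round(4),np.linalg.norm(e,axis=1).round(4),np.degrees(np.arctan2(e[:,1],e[:,0])).round(1));return w
for z,roi,t in((.1,(452,252,505,298),180),(.1,(440,205,495,245),180),(.1,(460,300,515,338),180),(.015,(270,195,425,305),90)):top(roi,z,t)
# frame: orange in bed
x0,y0,x1,y1=345,205,415,285
f=cv2.resize(a["frame"][y0:y1,x0:x1],None,fx=6,fy=6,interpolation=2);h=cv2.cvtColor(f,cv2.COLOR_BGR2HSV)
m=(h[...,1]>90).astype(np.uint8)
c,hi=cv2.findContours(m,cv2.RETR_CCOMP,1)
for k in sorted(c,key=cv2.contourArea)[-2:]:
    r=(cv2.boxPoints(cv2.minAreaRect(k))+.5)/6-.5+[x0,y0];w=ray(a,r,.02)[:,:2];print("frame",w.mean(0).round(4),w.round(4).tolist())
# near edge line of the bed
g=cv2.resize(a["frame"][270:300,285:412].max(2),None,fx=6,fy=6,interpolation=2)
for thr in(70,110):
  p=[(u/6+285-.4, np.where(g[:,u]>thr)[0].max()/6+270-.4) for u in range(40,700,20)]
  w=ray(a,p,.015);k=np.polyfit(w[:,1],w[:,0],1);print("edge x=%.4f*y+%.4f"%tuple(k))
print(manip.state()["tool_rot"])
E
```

```text
[ 0.4907 -0.3693] [0.033  0.0638 0.0328 0.0635] [ -32.9 -122.1  146.7   58. ]
[ 0.5985 -0.348 ] [0.0332 0.0651 0.0332 0.0648] [ -16.1 -104.8  163.4   75.3]
[ 0.3902 -0.384 ] [0.0331 0.0656 0.033  0.0653] [ -20.3 -107.9  159.1   72.2]
[ 0.5552 -0.0912] [0.184  0.2913 0.184  0.2841] [  0.5 -90.3 178.2  89.7]
frame [ 0.5632 -0.16  ] [[0.6206, -0.1217], [0.6211, -0.1995], [0.5057, -0.1977], [0.5053, -0.1211]]
frame [ 0.5635 -0.1615] [[0.6268, -0.1186], [0.6267, -0.2066], [0.5002, -0.2037], [0.5002, -0.1172]]
edge x=0.0053*y+0.4634
edge x=0.0048*y+0.4644
[-5.08006464e-04  9.87870807e-01  1.55277208e-01  6.71477829e-07]
```

play_rows --series '[[[0.03,0.0226,0,0,0,-5,1],[0.03,0.0226,0,0,0,-5,1],[0.03,0.0226,0,0,0,-5,1],[0.03,0.0226,0,0,0,-5,1],[0.03,0.0226,0,0,0,-5,1],[0.03,0.0226,0,0,0,-5,1],[0.03,0.0226,0,0,0,-5,1],[0.03,0.0226,0,0,0,-5,1],[0.03,0.0226,0,0,0,-5,1],[0.03,0.0226,0,0,0,-5,1]]]'

```text
time: 1.25
tool_pos: [0.4928, -0.3677, 0.2312]
tool_rot: [0.0, 0.96, -0.278, -0.0]
contact_force: [0.4, -0.3, -0.4]
gripper_width: 1.0
grasp_force: 0.0
```

```bash
python3 - <<'E'
from h import *
d=grab("wrist","w1.png");print(manip.state()["tool_pos"].round(4))
g=d["frame"].max(2)
c,_=cv2.findContours((g>180).astype(np.uint8),0,1)
for k in sorted(c,key=cv2.contourArea)[-4:]:
    r=cv2.boxPoints(cv2.minAreaRect(k));w=ray(d,r,.1)[:,:2];e=np.diff(np.vstack([w,w[:1]]),axis=0)
    print(r.mean(0).round(),w.mean(0).round(4),np.linalg.norm(e,axis=1).round(4),np.degrees(np.arctan2(e[:,1],e[:,0])).round(1))
E
```

```text
[ 0.4965 -0.3642  0.2312]
[323. 224.] [ 0.4888 -0.3694] [0.0596 0.0299 0.0615 0.0299] [-122.3  149.7   57.7  -33.9]
[215. 113.] [ 0.5966 -0.3485] [0.0602 0.0303 0.0622 0.031 ] [-104.8  165.3   75.8  -18.5]
[ 73. 282.] [ 0.5497 -0.17  ] [0.1945 0.1367 0.2252 0.1586] [-90.2 177.7  94.4 -12.9]
[545.  97.] [ 0.4738 -0.5432] [0.1484 0.2121 0.179  0.2278] [-9.650e+01 -1.715e+02  9.040e+01 -1.000e-01]
```

View pics/w1.png

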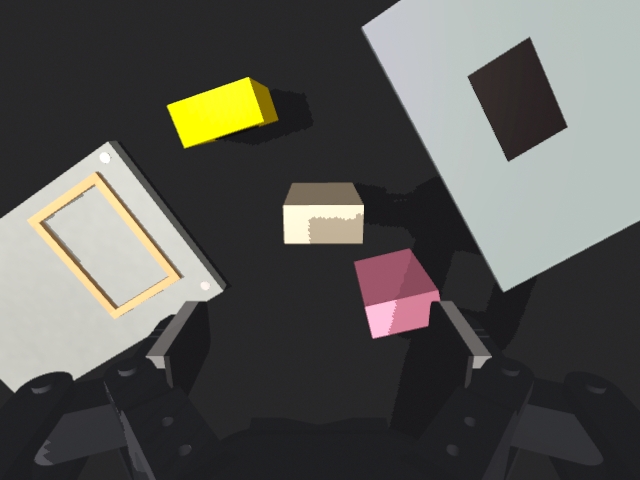

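Wrist view: the stone top is at (323,224), its width lined up with the fingers. I'll correct by about (−7, −5) mm and descend.

play_rows --series '[[[-0.007,-0.005,0,0,0,0,1],[0,0,0,0,0,0,1],[0,0,0,0,0,0,1]]]'

```text
time: 1.6
tool_pos: [0.4839, -0.3746, 0.2312]
tool_rot: [-0.0, 0.961, -0.277, -0.0]
contact_force: [-0.1, 0.2, 0.7]
gripper_width: 1.0
grasp_force: 0.0
```

play_rows --series '[[[0.0055,0.005,-0.02,0,0,0,1],[0,0,-0.03,0,0,0,1],[0,0,-0.03,0,0,0,1],[0,0,-0.03,0,0,0,1],[0,0,-0.03,0,0,0,1],[0,0,-0.02,0,0,0,1],[0,0,-0.02,0,0,0,1],[0,0,0,0,0,0,1],[0,0,0,0,0,0,1]]]'

```text
time: 2.5
tool_pos: [0.4897, -0.3694, 0.0514]
tool_rot: [-0.0, 0.961, -0.277, -0.0]
contact_force: [-0.3, 0.0, 0.9]
gripper_width: 0.998
grasp_force: 0.0
```

play_rows --series '[[[0,0,0,0,0,0,0.5],[0,0,0,0,0,0,0.5],[0,0,0,0,0,0,0.5],[0,0,0,0,0,0,0.5],[0,0,0,0,0,0,0.5],[0,0,0,0,0,0,0.5]]]'

```text
time: 3.1
tool_pos: [0.4911, -0.3701, 0.0534]
tool_rot: [0.001, 0.961, -0.277, 0.001]
contact_force: [-1.1, -1.8, 5.5]
gripper_width: 0.69
grasp_force: 66.2
```

play_rows --series '[[[0,0,0.01,0,0,0,0.5],[0,0,0.02,0,0,0,0.5],[0,0,0.02,0,0,0,0.5],[-0.004,0.02,0.01,0,0,3,0.5],[-0.008,0.038,0,0,0,5,0.5],[-0.008,0.04,0,0,0,5,0.5],[-0.008,0.04,0,0,0,5,0.5],[-0.008,0.04,0,0,0,5,0.5],[-0.008,0.04,0,0,0,5,0.5],[-0.008,0.04,0,0,0,4.3,0.5]]]'

```text
time: 4.1
tool_pos: [0.4365, -0.1086, 0.11]
tool_rot: [-0.001, 1.0, 0.003, -0.001]
contact_force: [0.6, -0.8, -4.1]
gripper_width: 0.698
grasp_force: 66.0
```

play_rows --series '[[[-0.004,0.04,0,0,0,0,0.5],[-0.004,0.03,0,0,0,0,0.5],[0,0.02,0,0,0,0,0.5],[0,0,0,0,0,0,0.5],[0,0,0,0,0,0,0.5],[0,0,0,0,0,0,0.5]]]'

```text
time: 4.7
tool_pos: [0.4298, -0.0213, 0.1109]
tool_rot: [0.0, 1.0, 0.001, -0.0]
contact_force: [0.9, -0.5, -3.0]
gripper_width: 0.694
grasp_force: 66.9
```

```bash
python3 - <<'E'
from h import *
b=grab("side","s2.png");a=grab("top","t2.png");grab("wrist","w2.png");s=manip.state();print(s["tool_pos"].round(4),s["tool_rot"].round(3),s["contact_force"].round(1))
C=np.zeros((480,800,3),np.uint8);C[:,:400]=cv2.resize(b["frame"][180:360,270:420],(400,480));C[:,400:]=cv2.resize(a["frame"][190:370,250:400],(400,480));cv2.imwrite("pics/c2.png",C)
E
```

```text
[ 0.4302 -0.0215  0.1112] [-0.     1.     0.001 -0.   ] [-0.7 -0.3 -4.2]
```

View pics/c2.png

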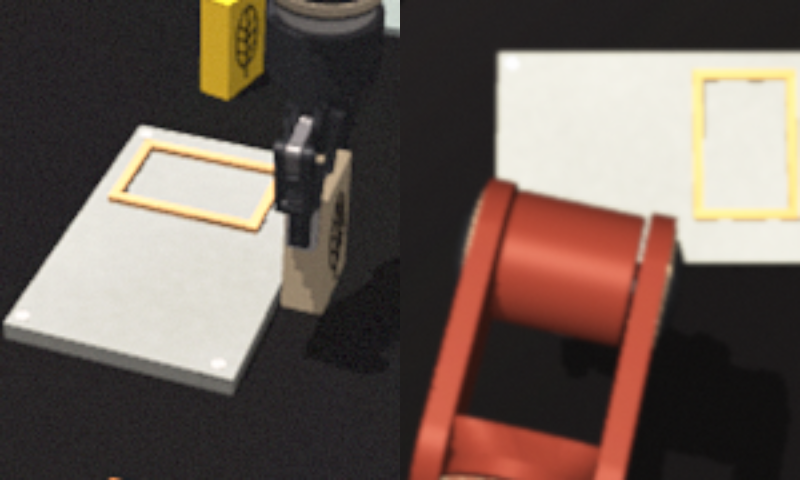

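The side crop shows the stone held upright with the drawing facing the robot, just short of the bed edge. I'll lower it in front of the edge.

play_rows --series '[[[0.005,0,-0.015,0,0,0,0.5],[0.005,0,-0.02,0,0,0,0.5],[0,0,-0.013,0,0,0,0.5],[0,0,-0.004,0,0,0,0.5],[0,0,-0.003,0,0,0,0.5],[0,0,-0.002,0,0,0,0.5],[0,0,0,0,0,0,0.5],[0,0,0,0,0,0,0.5]]]'

```text
time: 5.65
tool_pos: [0.4407, -0.0209, 0.055]
tool_rot: [0.0, 1.0, 0.001, 0.001]
contact_force: [-0.3, -0.4, -4.3]
gripper_width: 0.701
grasp_force: 66.6
```

Now forward in small steps until contact with the edge.

play_rows --series '[[[0.002,0,0,0,0,0,0.5],[0.002,0,0,0,0,0,0.5],[0.001,0,0,0,0,0,0.5],[0,0,0,0,0,0,0.5],[0,0,0,0,0,0,0.5]]]'

```text
time: 6.15
tool_pos: [0.4453, -0.0208, 0.0543]
tool_rot: [-0.0, 1.0, 0.001, -0.0]
contact_force: [0.1, 0.3, -4.7]
gripper_width: 0.697
grasp_force: 66.6
```

play_rows --series '[[[0.001,0,0,0,0,0,0.5],[0.001,0,0,0,0,0,0.5],[0,0,0,0,0,0,0.5],[0,0,0,0,0,0,0.5]]]'

```text
time: 6.55
tool_pos: [0.4472, -0.0208, 0.0543]
tool_rot: [-0.0, 1.0, 0.001, -0.0]
contact_force: [0.0, -0.2, -4.9]
gripper_width: 0.696
grasp_force: 66.6
```

play_rows --series '[[[0.001,0,0,0,0,0,0.5],[0.001,0,0,0,0,0,0.5],[0,0,0,0,0,0,0.5],[0,0,0,0,0,0,0.5]]]'

```text
time: 6.95
tool_pos: [0.4493, -0.0208, 0.0543]
tool_rot: [-0.0, 1.0, 0.001, -0.0]
contact_force: [-0.1, -0.3, -4.8]
gripper_width: 0.691
grasp_force: 66.6
```

```bash
python3 - <<'E'
from h import *
b=grab("side");s=manip.state();print(s["tool_pos"].round(4),s["contact_force"].round(1))
cv2.imwrite("pics/c3.png",cv2.resize(b["frame"][220:310,320:420],(800,600),interpolation=2)[:600])
print(proj(b,[[.464,.009,0],[.464,.009,.015],[.434,.009,0],[.434,.009,.1],[.464,.009,.1]]).round(1).tolist())
E
```

```text
[ 0.4492 -0.0208  0.0543] [ 0.3 -0.4 -4.6]
[[363.6, 313.8], [363.8, 308.1], [378.3, 317.3], [380.3, 277.3], [364.7, 273.9]]
```

View pics/c3.png

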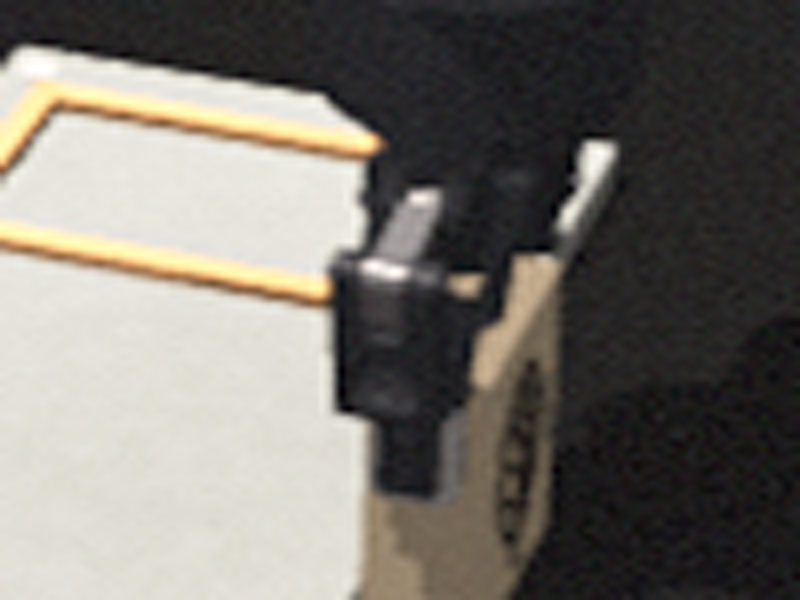

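The crop shows the back face near the bed edge, with no contact force yet. Keep going.

play_rows --series '[[[0.001,0,0,0,0,0,0.5],[0.001,0,0,0,0,0,0.5],[0,0,0,0,0,0,0.5],[0,0,0,0,0,0,0.5]]]'

```text
time: 7.4
tool_pos: [0.4509, -0.0208, 0.0541]
tool_rot: [-0.0, 1.0, 0.001, -0.001]
contact_force: [-1.9, -1.5, -3.5]
gripper_width: 0.695
grasp_force: 66.6
```

play_rows --series '[[[0,0,-0.001,0,0,0,0.5],[0,0,-0.0005,0,0,0,0.5],[0,0,0,0,0,0,0.5],[0,0,0,0,0,0,0.5]]]'

```text
time: 7.8
tool_pos: [0.451, -0.0209, 0.0534]
tool_rot: [-0.0, 1.0, 0.001, -0.001]
contact_force: [-5.5, 0.2, 2.6]
gripper_width: 0.697
grasp_force: 67.6
```

Contact on both the edge and the table. I'll release, rise, go back and shut the fingers.

play_rows --series '[[[0,0,0,0,0,0,0.75],[0,0,0,0,0,0,0.85],[0,0,0,0,0,0,1],[0,0,0,0,0,0,1],[0,0,0,0,0,0,1],[0,0,0.01,0,0,0,1],[0,0,0.03,0,0,0,1],[0,0,0.04,0,0,0,1],[0,0,0.03,0,0,0,1]]]'

```text
time: 8.7
tool_pos: [0.4518, -0.021, 0.1658]
tool_rot: [0.0, 1.0, 0.001, 0.001]
contact_force: [0.9, 0.6, 0.5]
gripper_width: 0.999
grasp_force: 0.0
```

play_rows --series '[[[-0.02,0,0,0,0,0,0],[-0.03,0,0,0,0,0,0],[-0.02,0,0,0,0,0,0],[0,0,0,0,0,0,0],[0,0,0,0,0,0,0]]]'

```text
time: 9.2
tool_pos: [0.3818, -0.0209, 0.1636]
tool_rot: [0.0, 1.0, 0.001, 0.001]
contact_force: [0.4, -0.7, 0.5]
gripper_width: 0.148
grasp_force: 0.0
```

```bash
python3 - <<'E'
from h import *
b=grab("side");a=grab("wrist");s=manip.state();print(s["tool_pos"].round(4),s["contact_force"].round(1),s["gripper_width"])
g=a["frame"].max(2)
C=np.zeros((400,800,3),np.uint8);C[:,:400]=cv2.resize(b["frame"][225:335,310:420],(400,400));C[:300,400:]=cv2.resize(a["frame"],(400,300));cv2.imwrite("pics/c4.png",C)
E
```

```text
[ 0.382  -0.0209  0.1634] [-0.5  0.5  0.2] 0.001340068544373352
```

View pics/c4.png

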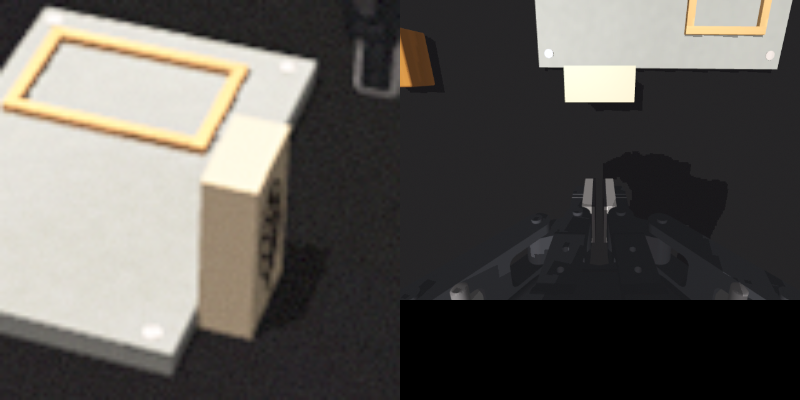

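The crop shows the stone standing square against the edge, drawing towards the robot and fingers shut behind it. Now down to z≈0.082 and forward to push near the top.

play_rows --series '[[[0,0,-0.03,0,0,0,0],[0,0,-0.03,0,0,0,0],[0,0,-0.02,0,0,0,0],[0.01,0,0,0,0,0,0],[0.015,0,0,0,0,0,0],[0.01,0,0,0,0,0,0],[0.004,0,0,0,0,0,0],[0.004,0,0,0,0,0,0],[0.004,0,0,0,0,0,0],[0.004,0,0,0,0,0,0]]]'

```text
time: 10.3
tool_pos: [0.4322, -0.0208, 0.0828]
tool_rot: [0.0, 1.0, 0.001, -0.0]
contact_force: [-1.0, 0.6, 1.1]
gripper_width: 0.001
grasp_force: 0.8
```

play_rows --series '[[[0.003,0,0,0,0,0,0],[0.003,0,0,0,0,0,0],[0.003,0,0,0,0,0,0],[0.003,0,0,0,0,0,0],[0.003,0,0,0,0,0,0]]]'

```text
time: 10.8
tool_pos: [0.4475, -0.0208, 0.0828]
tool_rot: [0.0, 1.0, 0.001, 0.0]
contact_force: [-0.2, -0.5, 0.4]
gripper_width: -0.001
grasp_force: 0.2
```

```bash
python3 - <<'E'
from h import *
b=grab("side");a=grab("wrist");s=manip.state();print(s["tool_pos"].round(4),s["contact_force"].round(1),s["gripper_width"])
C=np.zeros((400,800,3),np.uint8);C[:,:400]=cv2.resize(b["frame"][225:335,310:420],(400,400));C[:300,400:]=cv2.resize(a["frame"],(400,300));cv2.imwrite("pics/c5.png",C)
E
```

```text
[ 0.4477 -0.0209  0.0829] [-0.4  0.5  0.1] -0.0020250554066180686
```

View pics/c5.png

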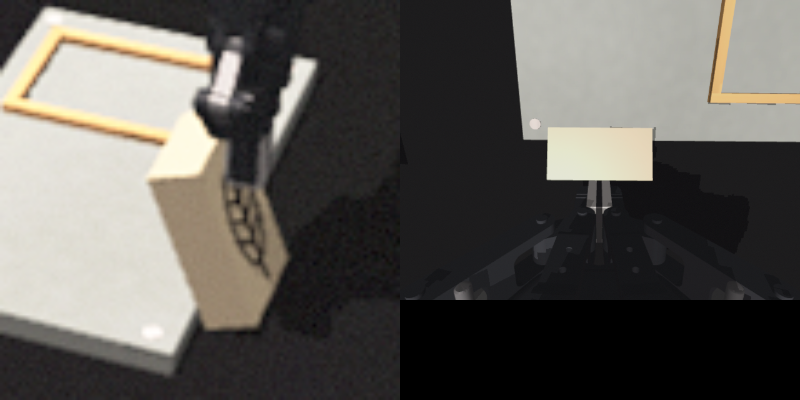

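The stone is tipping over the edge (about 18°). I'll continue slowly.

play_rows --series '[[[0.003,0,0,0,0,0,0],[0.003,0,0,0,0,0,0],[0.003,0,0,0,0,0,0],[0.003,0,0,0,0,0,0],[0.003,0,0,0,0,0,0],[0,0,0,0,0,0,0],[0,0,0,0,0,0,0],[0,0,0,0,0,0,0],[0,0,0,0,0,0,0],[0,0,0,0,0,0,0]]]'

```text
time: 11.9
tool_pos: [0.4622, -0.0209, 0.0828]
tool_rot: [0.0, 1.0, 0.001, 0.0]
contact_force: [-0.8, -1.2, 0.2]
gripper_width: 0.002
grasp_force: 0.0
```

```bash
python3 - <<'E'
from h import *
b=grab("side");a=grab("wrist");s=manip.state();print(s["tool_pos"].round(4),s["contact_force"].round(1),s["gripper_width"])
C=np.zeros((400,800,3),np.uint8);C[:,:400]=cv2.resize(b["frame"][225:335,310:420],(400,400));C[:300,400:]=cv2.resize(a["frame"],(400,300));cv2.imwrite("pics/c6.png",C)
E
```

```text
[ 0.4622 -0.0209  0.0828] [-0.6  0.2  0.1] 0.0018350746563566317
```

View pics/c6.png

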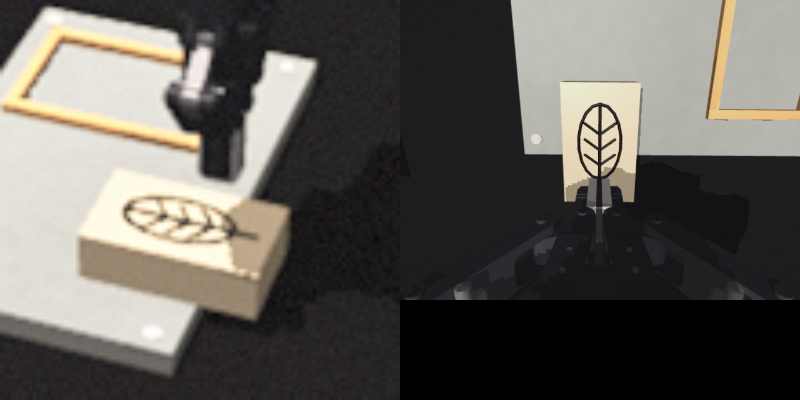

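The stone lies on its back, leaf up, foot end overhanging the edge. I'll rise, open and measure from above.

play_rows --series '[[[0,0,0.03,0,0,0,0],[0,-0.01,0.04,0,0,0,1],[0,-0.02,0.04,0,0,0,1],[0,-0.02,0.04,0,0,0,1],[0,0,0.03,0,0,0,1],[0,0,0,0,0,0,1],[0,0,0,0,0,0,1],[0,0,0,0,0,0,1]]]'

```text
time: 12.8
tool_pos: [0.4615, -0.0705, 0.261]
tool_rot: [-0.0, 1.0, 0.002, -0.001]
contact_force: [-1.0, -0.3, -1.1]
gripper_width: 0.998
grasp_force: 0.0
```

```bash
cat >> h.py <<'E'
def box(d,m,z,n=2):
    c,_=cv2.findContours(m.astype(np.uint8),cv2.RETR_CCOMP,1)
    for k in sorted(c,key=cv2.contourArea)[-n:][::-1]:
        r=cv2.boxPoints(cv2.minAreaRect(k));w=ray(d,r,z)[:,:2];e=np.diff(np.vstack([w,w[:1]]),axis=0)
        print(r.mean(0).round(),w.mean(0).round(4),np.linalg.norm(e,axis=1).round(4),np.degrees(np.arctan2(e[:,1],e[:,0])).round(1))
E
python3 - <<'E'
from h import *
a=grab("wrist","w7.png");s=manip.state();print(s["tool_pos"].round(4))
h=cv2.cvtColor(a["frame"],cv2.COLOR_BGR2HSV)
p=lambda X:proj(a,[X])[0].astype(int)
for X in([.50,-.05,.045],[.455,-.005,.045],[.60,-.02,.015],[.6,-.1,.015],[.563,-.161,.015],[.62,-.16,.021]):
    q=p(X);print(X,q,h[q[1],q[0]] if 0<=q[1]<480 and 0<=q[0]<640 else None)
print("frame");box(a,(h[...,1]>90)&(h[...,2]>120)&(h[...,0]<35),.021,3)
print("stone");box(a,(h[...,1]>18)&(h[...,1]<80)&(h[...,2]>120)&(h[...,0]<40),.045,3)
E
```

```text
[ 0.4614 -0.0704  0.2607]
[0.5, -0.05, 0.045] [297 156] [ 27  30 251]
[0.455, -0.005, 0.045] [251 203] [ 20  41 252]
[0.6, -0.02, 0.015] [265  44] [ 38   9 219]
[0.6, -0.1, 0.015] [350  45] [ 30   8 213]
[0.563, -0.161, 0.015] [413  87] [ 34  10 206]
[0.62, -0.16, 0.021] [418  19] [ 20 102 253]
frame
[416.  84.] [ 0.5629 -0.1626] [0.1298 0.0878 0.131  0.098 ] [  -0.3  -92.  -175.8   87.7]
[415.  85.] [ 0.5624 -0.1611] [0.1147 0.0731 0.1155 0.0805] [  -0.3  -92.3 -176.6   87.4]
[ 33. 184.] [0.4687 0.2224] [0.0477 0.0702 0.0506 0.0713] [ -77.8 -178.9  102.8   -1. ]
stone
[266. 175.] [ 0.4809 -0.02  ] [0.0603 0.1011 0.0656 0.1013] [-89.8 179.3  90.2  -3.7]
[267. 179.] [ 0.478  -0.0209] [0.0768 0.0352 0.0767 0.0375] [ -3.  -89.8 178.7  90.2]
[276. 181.] [ 0.4769 -0.029 ] [0.0141 0.0442 0.0146 0.0443] [-89.8 178.6  90.2  -2.1]
```

```bash
cat >> h.py <<'E'
def quad(d,k,z):
    q=cv2.approxPolyDP(cv2.convexHull(k),.03*cv2.arcLength(k,True),True)[:,0]
    w=ray(d,q,z)[:,:2];e=np.diff(np.vstack([w,w[:1]]),axis=0)
    print(q.tolist(),w.mean(0).round(4),np.linalg.norm(e,axis=1).round(4),np.degrees(np.arctan2(e[:,1],e[:,0])).round(1))
E
python3 - <<'E'
from h import *
a=grab("wrist")
h=cv2.cvtColor(a["frame"],cv2.COLOR_BGR2HSV)
for m,z,n in(((h[...,1]>90)&(h[...,2]>120)&(h[...,0]<35),.021,2),((h[...,1]>18)&(h[...,1]<80)&(h[...,2]>120)&(h[...,0]<40),.045,1)):
    c,_=cv2.findContours(m.astype(np.uint8),cv2.RETR_CCOMP,1)
    for k in sorted(c,key=cv2.contourArea)[-n:]: quad(a,k,z)
K=a["mtx"];print((-np.array(a["R"]).T@a["t"]).round(3))
# bed near edge
g=a["frame"].max(2)
p=[(u,np.where(g[:400,u]>120)[0].max()) for u in range(330,460,10)]
print(ray(a,p,.015)[:,:2].round(4)[::4].tolist())
E
```

```text
[[379, 21], [458, 23], [444, 148], [372, 146]] [ 0.5627 -0.1593] [0.0716 0.1107 0.0717 0.1104] [-91.1 179.4  88.7  -0.6]
[[468, 12], [452, 155], [365, 154], [371, 13]] [ 0.5628 -0.16  ] [0.1263 0.087  0.1245 0.0871] [ 1.798e+02  8.960e+01 -1.000e-01 -8.930e+01]
[[233, 122], [299, 122], [298, 228], [238, 226]] [ 0.4812 -0.021 ] [0.0602 0.101  0.0595 0.0989] [-89.8 178.8  88.2  -0.8]
[ 0.538 -0.07   0.403]
[[0.4639, -0.082], [0.464, -0.1238], [0.4631, -0.1656], [0.4633, -0.2073]]
```

```bash
python3 - <<'E'
from h import *
b=grab("side")
for z in(.05,.054,.058,.062,.066,.07): print(z,proj(b,[[.4495,.0215,z],[.4495,.0105,z]]).round(1).tolist())
E
```

```text
0.05 [[369.5, 300.1], [371.2, 296.5]]
0.054 [[369.5, 298.5], [371.3, 294.9]]
0.058 [[369.6, 296.9], [371.3, 293.3]]
0.062 [[369.6, 295.3], [371.4, 291.7]]
0.066 [[369.7, 293.6], [371.4, 290.1]]
0.07 [[369.8, 292.0], [371.5, 288.4]]
```

play_rows --series '[[[0.02,0.05,-0.03,0,0,0,1],[0,0,-0.04,0,0,0,1],[0,0,-0.04,0,0,0,1],[0,0,-0.04,0,0,0,1],[0,0,-0.03,0,0,0,1],[0,0,0,0,0,0,1],[0,0,0,0,0,0,1],[0,0,0,0,0,0,1]]]'

```text
time: 13.75
tool_pos: [0.4799, -0.0306, 0.0906]
tool_rot: [0.0, 1.0, 0.001, 0.002]
contact_force: [-0.2, -0.9, 1.0]
gripper_width: 0.999
grasp_force: 0.0
```

play_rows --series '[[[0.001,0.0096,0,0,0,0,1],[0,0,0,0,0,0,1],[0,0,-0.03,0,0,0,1],[0,0,-0.02,0,0,0,1],[0,0,-0.015,0,0,0,1],[0,0,-0.0056,0,0,0,1],[0,0,0,0,0,0,1],[0,0,0,0,0,0,1]]]'

```text
time: 14.55
tool_pos: [0.4804, -0.0208, 0.019]
tool_rot: [0.0, 1.0, 0.001, 0.001]
contact_force: [-0.1, -0.6, -0.3]
gripper_width: 0.999
grasp_force: 0.0
```

play_rows --series '[[[0,0,0,0,0,0,0.5],[0,0,0,0,0,0,0.5],[0,0,0,0,0,0,0.5],[0,0,0,0,0,0,0.5],[0,0,0,0,0,0,0.5],[0,0,0,0,0,0,0.5]]]'

```text
time: 15.15
tool_pos: [0.4806, -0.0211, 0.0193]
tool_rot: [0.0, 1.0, 0.001, 0.001]
contact_force: [-1.6, -0.3, 6.3]
gripper_width: 0.69
grasp_force: 67.9
```

play_rows --series '[[[0,0,0.005,0,0,0,0.5],[0,0,0.01,0,0,0,0.5],[0,0,0.02,0,0,0,0.5],[0,0,0.005,0,0,0,0.5],[0,0,0,0,0,0,0.5],[0,0,0,0,0,0,0.5]]]'

```text
time: 15.75
tool_pos: [0.4788, -0.0206, 0.0571]
tool_rot: [-0.0, 1.0, 0.001, -0.001]
contact_force: [-0.4, 0.7, -5.2]
gripper_width: 0.693
grasp_force: 66.8
```

```bash
python3 - <<'E'
from h import *
a=grab("wrist","w8.png");b=grab("side","s8.png");s=manip.state();print(s["tool_pos"].round(4),s["contact_force"].round(1),s["ft_torque"].round(3),s["grasp_force"])
h=cv2.cvtColor(a["frame"],cv2.COLOR_BGR2HSV)
for m,z,n in(((h[...,1]>90)&(h[...,2]>120)&(h[...,0]<35),.021,2),((h[...,1]>18)&(h[...,1]<80)&(h[...,2]>120)&(h[...,0]<40),.085,1)):
    c,_=cv2.findContours(m.astype(np.uint8),cv2.RETR_CCOMP,1)
    for k in sorted(c,key=cv2.contourArea)[-n:]: quad(a,k,z)
E
```

```text
[ 0.4785 -0.0205  0.0567] [-0.6  0.5 -5. ] [ 0.007  0.009 -0.003] 66.80240750312805
[[509, 212], [510, 220], [509, 227], [507, 229]] [ 0.505  -0.1139] [0.0042 0.0036 0.0013 0.0087] [-164.5 -179.   141.3    2.3]
[[544, 0], [639, 233], [511, 231]] [ 0.5336 -0.1363] [0.121  0.0639 0.1006] [-147.    89.3    1.2]
[[396, 183], [394, 429], [243, 430], [225, 197]] [ 0.4866 -0.0188] [0.0945 0.0576 0.0904 0.0529] [-176.7   90.6    0.3  -85.1]
```

play_rows --series '[[[0.01,-0.015,0.005,0,0,0,0.5],[0.02,-0.034,0,0,0,0,0.5],[0.02,-0.034,0,0,0,0,0.5],[0.02,-0.034,0,0,0,0,0.5],[0.0106,-0.018,0,0,0,0,0.5],[0.003,-0.004,0,0,0,0,0.5],[0,0,0,0,0,0,0.5],[0,0,0,0,0,0,0.5],[0,0,0,0,0,0,0.5]]]'

```text
time: 16.75
tool_pos: [0.5624, -0.1587, 0.0624]
tool_rot: [-0.0, 1.0, 0.002, -0.001]
contact_force: [0.0, 0.3, -4.3]
gripper_width: 0.694
grasp_force: 66.7
```

```bash
python3 - <<'E'
from h import *
a=grab("wrist");b=grab("side");t=grab("top");s=manip.state();print(s["tool_pos"].round(4),s["tool_rot"].round(4),s["contact_force"].round(1))
C=np.zeros((560,800,3),np.uint8);C[:,:400]=cv2.resize(b["frame"][190:290,295:395],(400,560))
C[:300,400:]=cv2.resize(a["frame"],(400,300));C[300:,400:]=cv2.resize(t["frame"][200:300,300:450],(400,260));cv2.imwrite("pics/c9.png",C)
h=cv2.cvtColor(a["frame"],cv2.COLOR_BGR2HSV)
c,_=cv2.findContours(((h[...,1]>18)&(h[...,1]<80)&(h[...,2]>120)&(h[...,0]<40)).astype(np.uint8),cv2.RETR_CCOMP,1)
for k in sorted(c,key=cv2.contourArea)[-1:]: quad(a,k,.0875)
E
```

```text
[ 0.5627 -0.1589  0.0628] [-1.0e-04  1.0e+00  1.9e-03 -1.0e-04] [-0.5 -0.2 -4.6]
[[232, 139], [412, 193], [394, 429], [241, 428]] [ 0.5725 -0.1589] [0.0582 0.0934 0.0597 0.1096] [-106.3 -179.8   89.8   -1.8]
```

View pics/c9.png

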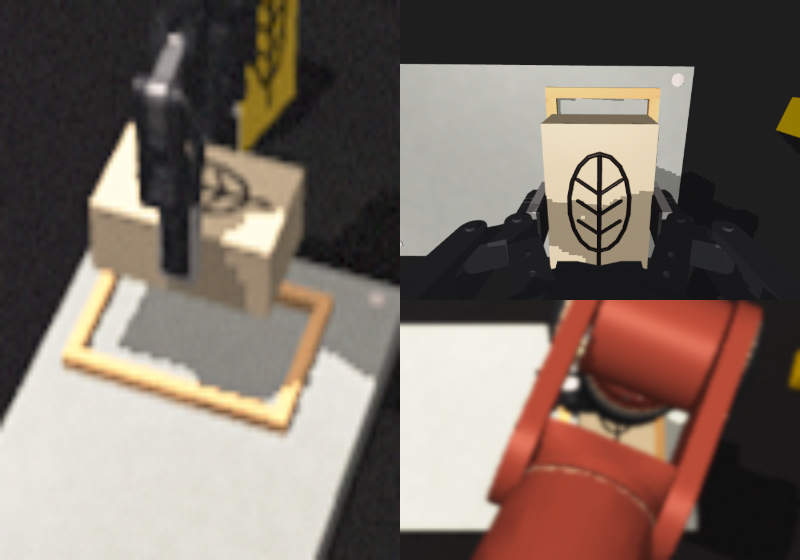

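Crop: the stone is held level, leaf up, above the frame pocket. I'll lower and feel for the floor.

play_rows --series '[[[0,-0.0007,-0.015,0,0,0,0.5],[-0.0005,0,-0.012,0,0,0,0.5],[0,0,-0.006,0,0,0,0.5],[0,0,-0.003,0,0,0,0.5],[0,0,-0.002,0,0,0,0.5],[0,0,0,0,0,0,0.5],[0,0,0,0,0,0,0.5],[0,0,0,0,0,0,0.5]]]'

```text
time: 17.7
tool_pos: [0.563, -0.1606, 0.0255]
tool_rot: [0.0, 1.0, 0.001, 0.0]
contact_force: [-0.3, -0.1, -4.3]
gripper_width: 0.684
grasp_force: 66.7
```

play_rows --series '[[[0,0,-0.002,0,0,0,0.5],[0,0,-0.001,0,0,0,0.5],[0,0,-0.001,0,0,0,0.5],[0,0,0,0,0,0,0.5],[0,0,0,0,0,0,0.5]]]'

```text
time: 18.2
tool_pos: [0.5625, -0.1604, 0.0208]
tool_rot: [-0.0, 1.0, 0.001, -0.0]
contact_force: [0.7, 0.3, -4.1]
gripper_width: 0.691
grasp_force: 66.7
```

play_rows --series '[[[0,0,-0.001,0,0,0,0.5],[0,0,0,0,0,0,0.5],[0,0,0,0,0,0,0.5]]]'

```text
time: 18.5
tool_pos: [0.5625, -0.1604, 0.0198]
tool_rot: [-0.0, 1.0, 0.001, -0.0]
contact_force: [0.8, 0.1, -4.8]
gripper_width: 0.687
grasp_force: 66.7
```

play_rows --series '[[[0,0,-0.0005,0,0,0,0.5],[0,0,0,0,0,0,0.5],[0,0,0,0,0,0,0.5]]]'

```text
time: 18.8
tool_pos: [0.5627, -0.1604, 0.0195]
tool_rot: [0.0, 1.0, 0.001, 0.0]
contact_force: [0.5, -0.3, -5.2]
gripper_width: 0.689
grasp_force: 66.9
```

play_rows --series '[[[0,0,-0.0007,0,0,0,0.5],[0,0,0,0,0,0,0.5],[0,0,0,0,0,0,0.5]]]'

```text
time: 19.1
tool_pos: [0.5627, -0.1604, 0.0193]
tool_rot: [0.0, 1.0, 0.001, -0.0]
contact_force: [-4.1, 1.6, 3.1]
gripper_width: 0.688
grasp_force: 67.6
```

play_rows --series '[[[0,0,-0.0006,0,0,0,0.5],[0,0,0,0,0,0,0.5],[0,0,0,0,0,0,0.5]]]'

```text
time: 19.4
tool_pos: [0.5627, -0.1605, 0.0194]
tool_rot: [0.0, 1.0, 0.002, -0.0]
contact_force: [-5.7, 2.8, 6.8]
gripper_width: 0.691
grasp_force: 68.3
```

On the floor, at the same height as at the grasp. Release and rise.

play_rows --series '[[[0,0,0.0008,0,0,0,0.75],[0,0,0,0,0,0,0.85],[0,0,0,0,0,0,1],[0,0,0,0,0,0,1],[0,0,0.005,0,0,0,1],[0,0,0.03,0,0,0,1],[0,0,0.04,0,0,0,1],[0,0,0.04,0,0,0,1],[0,0,0.04,0,0,0,1],[-0.03,0,0.03,0,0,0,1]]]'

```text
time: 20.4
tool_pos: [0.5348, -0.1609, 0.2079]
tool_rot: [0.001, 1.0, 0.002, 0.003]
contact_force: [0.6, -0.2, -0.3]
gripper_width: 1.001
grasp_force: 0.0
```

play_rows --series '[[[-0.04,0,0.01,0,0,0,1],[-0.04,0,0,0,0,0,1],[0,0,0,0,0,0,1],[0,0,0,0,0,0,1],[0,0,0,0,0,0,1]]]'

```text
time: 20.9
tool_pos: [0.4533, -0.1606, 0.2143]
tool_rot: [0.0, 1.0, 0.001, 0.001]
contact_force: [-0.0, 0.2, -0.4]
gripper_width: 0.999
grasp_force: 0.0
```

```bash
python3 - <<'E'
from h import *
a=grab("wrist");s=manip.state();print(s["tool_pos"].round(4),s["contact_force"].round(1))
h=cv2.cvtColor(a["frame"],cv2.COLOR_BGR2HSV)
for m,z,n in(((h[...,1]>90)&(h[...,2]>120)&(h[...,0]<35),.021,2),((h[...,1]>18)&(h[...,1]<80)&(h[...,2]>120)&(h[...,0]<40),.045,2)):
    c,_=cv2.findContours(m.astype(np.uint8),cv2.RETR_CCOMP,1)
    for k in sorted(c,key=cv2.contourArea)[-n:]: quad(a,k,z)
q=proj(a,[.563,-.16,.045])[0].astype(int);p=a["frame"][q[1]-40:q[1]+40,q[0]-25:q[0]+25].max(2)
print("dark leaf px",(p<70).sum(),p.size)
# bystanders: compare top view with the first picture
t=grab("top")["frame"];o=cv2.imread("pics/top0.png")
for n,(x0,y0,x1,y1) in dict(tin=(175,185,225,235),block=(195,262,232,305),brayer=(222,128,295,212),yellow=(440,205,495,245),pink=(460,303,515,338)).items():
    print(n,np.abs(t[y0:y1,x0:x1].astype(int)-o[y0:y1,x0:x1]).mean().round(2))
E
```

```text
[ 0.4534 -0.1605  0.2142] [0.4 0.2 0.2]
[[639, 0], [639, 32], [501, 42], [523, 0]] [ 0.6038 -0.364 ] [0.0232 0.11   0.0325 0.0911] [-165.6   94.   -23.3  -89.8]
[[375, 0], [368, 152], [269, 151], [265, 0]] [ 0.5579 -0.1607] [0.1169 0.0867 0.116  0.0862] [179.8  89.6  -0.5 -89.8]
[[318, 17], [342, 52], [319, 125], [295, 75], [298, 39]] [ 0.568  -0.1569] [0.0296 0.0557 0.0412 0.0251 0.0209] [-142.1  162.1   26.8   -6.   -45.5]
[[360, 0], [355, 137], [282, 136], [282, 0]] [ 0.5617 -0.161 ] [0.0967 0.0587 0.0959 0.0568] [179.7  89.4  -1.4 -89.8]
dark leaf px 506 4000
tin 0.71
block 0.69
brayer 0.71
yellow 0.66
pink 0.78
```

The stone lies flat inside the frame, centred to within about 1 mm, leaf up. The bystanders haven't moved.

```bash
python3 -c "
from plant import manip
print(manip.job_done())"
```

```text
the job is handed in; nothing more can be done
None
```

The job is handed in at about 21 s of the 61 s allowed: I stood the stone at the bed's edge, tipped it onto its back (it slid a little, leaving about 35 mm overhanging instead of 15), then set it flat inside the frame, drawing up, with the tin, block and brayer unmoved.

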